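# Show how to balance the centrifuge

### The job

The centrifuge stands open and one tube in its rotor has no partner across from it: show the trainee how to balance it, by pointing only. First point from above at the tube in the rack that is of the same kind as that lone tube, then at the empty rotor pocket straight across from the lone tube, each time holding the fingertips about a finger's breadth (10 to 25 mm) over it for at least two seconds; then draw back a good hand's length from the rotor. Touch and move nothing, and never bring the fingertips close over any other tube or pocket.

Things in the scene. Friction and masses are not known exactly. Their poses are not given: they have to be found in the camera images.
- centrifuge: White bench centrifuge, fixed, bowl (232 mm wide) open upward. Origin: on the table under the rotor's vertical axis. Casing 200 mm high (seal round the bowl 204), from 200 mm before the axis (its -x, control panel, facing roughly the robot's left) to 145 mm behind, 290 mm wide along its y. The open lid rises behind (+x), leaning back, to 490 mm, 290 mm wide.
- rotor (a joint): Rotor angle about the centrifuge's vertical axis, rad, anticlockwise from above; turns at a light touch. Dark dish 200 mm across, rim 187 mm above the table, with six pockets 60 degrees apart: steel sleeves 24 mm across, leaning 35 degrees, mouths looking up and in to the axis. Three hold tubes, three are empty.
- lone_cap (a point): Centre of the top face of the screw cap of the lone tube in the rotor: a broad flat ribbed cap, 25 mm across and 14 mm high, on the leaning tube. 42 mm from the rotor's axis, 194 mm above the table. No tube stands in the pocket straight across the axis from it.
- pair_cap_1 (a point): Centre of the top face of the stopper of one slim tube in the rotor: narrow stopper, 17 mm across and 20 mm high, stepped in to 13 mm at its top. 42 mm from the axis, 194 mm above the table. Its like stands straight across the axis.
- pair_cap_2 (a point): The same for the other slim tube, straight across the axis from pair_cap_1.
- pocket_1 (a point): Centre of the mouth of one of the three empty rotor pockets (dark hole 21 mm wide in a steel sleeve). 57 mm from the axis, 173 mm above the table; goes round with the rotor. Tube tops in other pockets stand 21 mm higher, the casing's rim 27 to 31 mm higher.
- pocket_2 (a point): Centre of the mouth of one of the three empty rotor pockets (dark hole 21 mm wide in a steel sleeve). 57 mm from the axis, 173 mm above the table; goes round with the rotor. Tube tops in other pockets stand 21 mm higher, the casing's rim 27 to 31 mm higher.
- pocket_3 (a point): Centre of the mouth of one of the three empty rotor pockets (dark hole 21 mm wide in a steel sleeve). 57 mm from the axis, 173 mm above the table; goes round with the rotor. Tube tops in other pockets stand 21 mm higher, the casing's rim 27 to 31 mm higher.
- rack: Aluminium tube rack, fixed, 102 mm along its x, 152 mm along its y, 76 mm high; 4 x 6 square holes 24 mm apart, most of them empty. Origin: centre of its underside. The six tubes in it stand at least 48 mm apart.
- tube_screwcap: Tube with a broad flat ribbed screw cap 25 mm across and 14 mm high, the only one of this kind in the rack; body 16 mm across, 118 mm tall in all, so its top is 128 mm above the table. Loose, stands upright in one of the rack's holes (which one varies). Origin: centre of its underside, z along the tube; the underside stands 10 mm above the table. 
- tube_slim_1: Tube with a narrow stopper 17 mm across and 20 mm high; body 16 mm, 112 mm tall in all. Loose, stands upright in one of the rack's holes (which one varies). Origin: centre of its underside, z along the tube; the underside stands 10 mm above the table. 
- tube_slim_2: Tube with a narrow stopper 17 mm across and 20 mm high; body 16 mm, 112 mm tall in all. Loose, stands upright in one of the rack's holes (which one varies). Origin: centre of its underside, z along the tube; the underside stands 10 mm above the table. 
- tube_open_1: Open tube without any cap, 16 mm across, 100 mm tall. Loose, stands upright in one of the rack's holes (which one varies). Origin: centre of its underside, z along the tube; the underside stands 10 mm above the table. 
- tube_open_2: Open tube without any cap, 16 mm across, 100 mm tall. Loose, stands upright in one of the rack's holes (which one varies). Origin: centre of its underside, z along the tube; the underside stands 10 mm above the table. 
- tube_knob: Tube closed by a stopper with a 20 mm flange and a slender upright knob 10 mm across; body 16 mm, 118 mm tall in all. Loose, stands upright in one of the rack's holes (which one varies). Origin: centre of its underside, z along the tube; the underside stands 10 mm above the table. 
- spare_cap: Spare screw cap lying open side up, 25 mm across, 14 mm high, between rack and centrifuge. Origin: centre of its underside. Bystander.

How it is judged:
On the way, in this order (a step that is already met when the one before it is completed fails the run):
1. the robot points from just above at the rack tube of the lone tube's kind for two seconds (horizontal distance between the grasp point and tube_screwcap below 0.015 m and z of the grasp point in the frame of tube_screwcap between 0.136 and 0.18 m), for 2 s.
2. the robot points from just above at the empty pocket straight across from the lone tube for two seconds (horizontal distance between the grasp point and pocket_2 below 0.015 m and z of the grasp point in the frame of pocket_2 between 0.018 and 0.062 m), for 2 s.
At the end, for the whole second after the job is handed in: Both pointed at for 2 s, tube first (grasp point within 15 mm sideways of cap or pocket centre, 18 to 62 mm above); then over 100 mm from the pocket. Rack tubes within 6 mm of their starts, upright to 0.08 rad, at rest; pocket turned under 4 mm; the spare cap within 6 mm of its start (distance between the grasp point and pocket_2 above 0.1 m and distance of each of tube_screwcap, tube_slim_1, tube_slim_2, tube_open_1, tube_open_2, tube_knob, spare_cap from where it was at the start of the episode below 0.006 m and angle between each of tube_screwcap, tube_slim_1, tube_slim_2, tube_open_1, tube_open_2, tube_knob's own z axis and vertical below 0.08 rad and distance of pocket_2 from where it was at the start of the episode below 0.004 m and linear speed of each of tube_screwcap, tube_slim_1, tube_slim_2, tube_open_1, tube_open_2, tube_knob below 0.02 m/s); the robot touches nothing.
It fails at once if the robot touches something (more than 0.5 N) (contact force between any of the arm, the fingers and anything else above 0.5 N).
It fails at once if a tube or other loose thing is moved or lifted by more than 10 mm, or the rotor is turned by 6 mm at a pocket (distance of any of tube_screwcap, tube_slim_1, tube_slim_2, tube_open_1, tube_open_2, tube_knob, spare_cap from where it was at the start of the episode above 0.01 m or distance of pocket_2 from where it was at the start of the episode above 0.006 m).
It fails at once if the robot points closely at another tube or pocket (grasp point within 13 mm sideways and less than 50 mm above its top) ((horizontal distance between the grasp point and tube_slim_1 below 0.013 m and z of the grasp point in the frame of tube_slim_1 below 0.162 m) or (horizontal distance between the grasp point and tube_slim_2 below 0.013 m and z of the grasp point in the frame of tube_slim_2 below 0.162 m) or (horizontal distance between the grasp point and tube_open_1 below 0.013 m and z of the grasp point in the frame of tube_open_1 below 0.15 m) or (horizontal distance between the grasp point and tube_open_2 below 0.013 m and z of the grasp point in the frame of tube_open_2 below 0.15 m) or (horizontal distance between the grasp point and tube_knob below 0.013 m and z of the grasp point in the frame of tube_knob below 0.168 m) or (horizontal distance between the grasp point and pocket_1 below 0.013 m and z of the grasp point in the frame of pocket_1 below 0.05 m) or (horizontal distance between the grasp point and pocket_3 below 0.013 m and z of the grasp point in the frame of pocket_3 below 0.05 m) or (horizontal distance between the grasp point and lone_cap below 0.013 m and z of the grasp point in the frame of lone_cap below 0.05 m) or (horizontal distance between the grasp point and pair_cap_1 below 0.013 m and z of the grasp point in the frame of pair_cap_1 below 0.05 m) or (horizontal distance between the grasp point and pair_cap_2 below 0.013 m and z of the grasp point in the frame of pair_cap_2 below 0.05 m)).
It also fails if it takes over 48 s, if anything falls off the work surface, if the arm or the gripper's body presses on something with over 40 N, if the wrist force passes 120 N, or if a joint passes its speed limit or range.

### The arm

A 7-joint arm with a two-finger parallel gripper is mounted at the origin on the work surface. World frame = base frame: x ahead of the robot, y to its left, z up, the work surface at z = 0. Lengths are in m, angles in rad, forces in N, time in s.
With the tool pointing down it reaches from about 0.425 to 0.95 m from the base axis. Payload 4.7 kg.
Tool frame: the origin (TCP) lies at the very end of the fingers, on their centre line; the grasp point (between the pads) lies 19 mm behind it (bot.tcp_to_grasp is the z of the grasp point in the tool frame, in m); z points along the fingers, y is the line along which they close (so a half turn about z gives the same grasp; the last joint's range is limited). The gripper opens to 87 mm and grips with 3 to 60 N. Pads are 19 mm wide; open, the fingers measure 117 mm over their backs; the gripper's body (75 mm by 190 mm) begins 51 mm behind the grasp point.
Start: joints at [-1.249, 0.469, -0.049, 1.532, 0.024, 1.141, -0.082], TCP at [0.232, 0.634, 0.2] pointing down, gripper open.
Joint ranges: [-2.59, 2.59], [-0.33, 1.99], [-1.39, 1.29], [0.1, 2.45], [-1.04, 4.18], [0.21, 1.99], [-2.66, 2.66]. Speed limits (rad/s): [2.57, 2.57, 3.14, 3.14, 3.14, 3.14, 3.14].

### API

Orientations are given as a unit quaternion [w, x, y, z].
In Python, from bench import bot gives the robot as it stands. Calls block until the motion is done:
- bot.move_to(position, orientation): joint-space move of the TCP to a pose.
- bot.servo_line(position, feed=0.15, ori=None, f_stop=None): straight line of the TCP; ori=None keeps the orientation; feed is the mean speed in m/s. With f_stop (N) it stops when the force on the tool has changed by that much, and returns True; else False.
- bot.movej(angles): joint-space move.
- bot.set_gripper(opening, f_grip=None): finger opening in m; f_grip is the grip in N (None keeps the last); returns when the fingers have stopped.
- bot.sleep(seconds).
- bot.inverse_kinematics(position, orientation): joint angles nearest the present ones, or None.
- bot.get_obs(): the state.
- bot.camera(name): name is "scene" or "side" or "wrist"; returns (picture, depth): 480x640x3 uint8, blue, green, red; 480x640 float32, m along the optical axis (not along the pixel's ray), 0 where there is no reading.
- bot.calibration(name): a dict with "K" (3x3 intrinsics, pixels), "extrinsics" (4x4, takes a point from world to camera coordinates); the wrist camera has in their place "tool_from_camera" (4x4, takes a point from camera to tool coordinates, whose origin is the TCP and whose axes are the flange's). Camera axes: x right, y up, looking along -z (the intrinsics and any distortion apply to the point x, -y, -z); pixel columns grow to the right and rows downward; lengths in m; the calibration is good to about 2 mm. A picture is of the moment at which its call begins: read the wrist's pose just before it. calibration takes no time and is no camera call.
A pose or a line that the arm cannot do raises bot.PlanningError and nothing moves.
- bot.finish_job(): hands the job in; it is judged then, once.
The state is a dict: "clock": time; "joint_pos": joint angles; "qvel": joint speeds; "tau": joint torques, N m; "ee_pos": TCP position; "eef_rot": TCP orientation; "force": force on the tool from outside, world axes, zero at the start; "wrist_torque": the same for the moment, N m; "opening": finger opening in m; "grasp_force": force on a finger pad.
Only numpy, scipy, OpenCV 4.12 (cv2) and the standard library are available. Lean on these libraries where they do the work, as an engineer would, in place of code of your own. Each camera call takes 0.05 s, during which the arm holds its last target. There are 200 camera calls.

## Working session

There is one attempt and no reset: what is moved stays moved. The work goes in short steps, each a Python script; the robot and the scene stay as the last script left them, time stands still between calls to the robot, and variables do not carry over. Pictures are saved under pics/ and viewed, at most 10 in all, crops included, and the job is handed in when it is done.

```bash
mkdir -p pics; ls
cat > h.py <<'E'
import numpy as np, cv2
from bench import bot
def snap(n,tag):
    o=bot.get_obs(); p,d=bot.camera(n); cv2.imwrite(f'pics/{tag}.png',p)
    np.savez(f'pics/{tag}.npz',d=d,pos=o['ee_pos'],rot=o['eef_rot']); return p,d
E
python3 - <<'E'
from h import *
for n in ('scene','side','wrist'):
    snap(n,n+'0'); c=bot.calibration(n); print(n,{k:np.round(v,3).tolist() if not isinstance(v,str) else v for k,v in c.items()})
o=bot.get_obs(); print(o['clock'],o['ee_pos'],o['eef_rot'],bot.tcp_to_grasp)
E
```

```text
pics
scene {'K': [[502.565, 0.0, 313.076], [0.0, 502.565, 241.364], [0.0, 0.0, 1.0]], 'extrinsics': [[0.248, 0.969, -0.009, -0.1], [-0.806, 0.211, 0.553, 0.332], [0.538, -0.13, 0.833, -1.467], [0.0, 0.0, 0.0, 1.0]]}
side {'K': [[456.198, 0.0, 319.051], [0.0, 456.198, 241.077], [0.0, 0.0, 1.0]], 'extrinsics': [[-0.989, -0.148, -0.012, 0.49], [0.071, -0.54, 0.839, -0.177], [-0.131, 0.829, 0.544, -0.837], [0.0, 0.0, 0.0, 1.0]]}
wrist {'K': [[344.683, 0.0, 315.866], [0.0, 344.683, 233.005], [0.0, 0.0, 1.0]], 'tool_from_camera': [[-0.0, 0.966, 0.26, 0.072], [1.0, 0.0, 0.001, -0.0], [0.001, 0.26, -0.966, -0.184], [0.0, 0.0, 0.0, 1.0]]}
0.15 [0.23175255 0.63346857 0.19935876] [-1.10578748e-04  1.74463166e-01  9.84663447e-01 -6.98575596e-04] -0.0187
```

View pics/scene0.png

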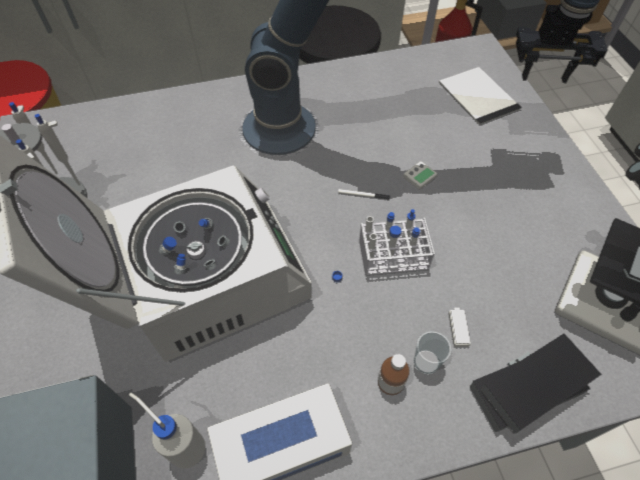

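View pics/side0.png

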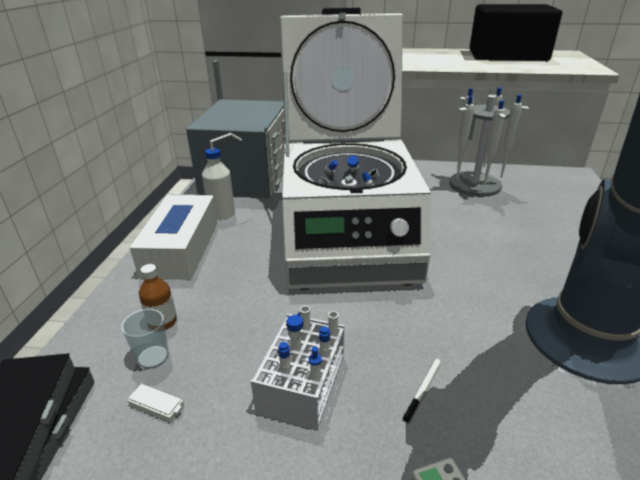

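Run:
```python
import cv2,numpy as np
p=cv2.imread('pics/scene0.png')
a=cv2.resize(p[185:305,125:265],None,fx=4,fy=4,interpolation=cv2.INTER_CUBIC)
b=cv2.resize(p[200:290,350:440],None,fx=4.4,fy=4.4,interpolation=cv2.INTER_CUBIC)[:480,:240*1]
a=cv2.resize(p[185:290,130:240],None,fx=4,fy=4,interpolation=cv2.INTER_CUBIC)
b=cv2.resize(p[200:290,355:440],None,fx=4,fy=4,interpolation=cv2.INTER_CUBIC)
c=np.zeros((420,a.shape[1]+b.shape[1],3),np.uint8);c[:,:440]=a;c[:360,440:]=b
cv2.imwrite('pics/crop1.png',c)
```

```text
(no output)
```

View pics/crop1.png

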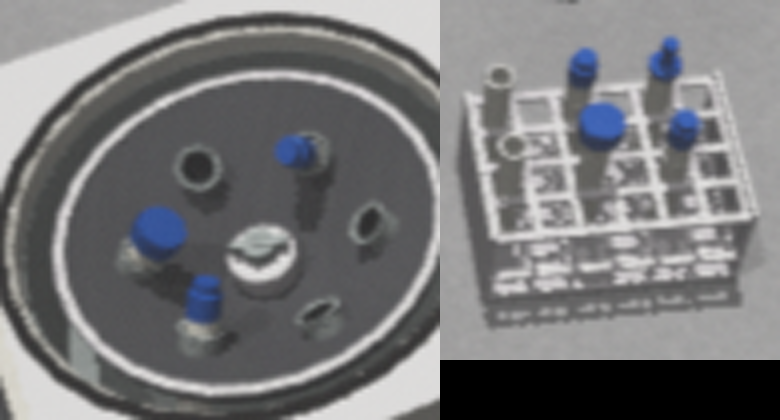

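The crop shows the lone broad cap at scene pixel (170,243). Straight across, three pockets round, is the empty pocket at (223,240). In the rack the screw cap is at (395.5,230.5).

```bash
cat >> h.py <<'E'
from scipy.spatial.transform import Rotation as R
def cam(n,pos=None,rot=None):
    c=bot.calibration(n); K=np.array(c['K'])
    if n=='wrist':
        T=np.eye(4); T[:3,:3]=R.from_quat(np.roll(rot,-1)).as_matrix(); T[:3,3]=pos; W=T@np.array(c['tool_from_camera'])
    else: W=np.linalg.inv(np.array(c['extrinsics']))
    return K,W,c
def hit(n,uv,z,pos=None,rot=None):
    K,W,c=cam(n,pos,rot); r=np.linalg.inv(K)@[uv[0],uv[1],1]; r=W[:3,:3]@(r*[1,-1,-1]); o=W[:3,3]
    return o+r*(z-o[2])/r[2]
def proj(n,P,pos=None,rot=None):
    K,W,c=cam(n,pos,rot); q=np.linalg.inv(W)@np.append(P,1); q=K@(q[:3]*[1,-1,-1]); return q[:2]/q[2]
E
python3 - <<'E'
from h import *
np.set_printoptions(precision=4,suppress=True)
print([k for k in bot.calibration('scene')])
C=lambda x,y:(130+x/4,185+y/4)
L=hit('scene',C(159,230),.194);P=hit('scene',C(371,222),.173)
print('lone',L,'pocket',P,np.linalg.norm((L-P)[:2]),'axis',L+(P-L)*42/99)
for q in[(198,168),(320,313)]:print('pk',hit('scene',C(*q),.173))
for q in[(291,152),(206,283)]:print('pair',hit('scene',C(*q),.194))
print('hub',hit('scene',C(262,250),.187))
print('ring',[hit('scene',C(*q),.187)for q in[(62,245),(262,75),(440,200)]])
for n,q,z in[('screw',(602,118),.128),('slim',(584,56),.122),('slim',(685,120),.122),('knob',(671,44),.128),('open',(500,74),.11),('open',(513,145),.11)]:
    print(n,hit('scene',(355+(q[0]-440)/4,200+q[1]/4),z))
print('side screw',hit('side',(295,321),.128)); print('cap',hit('scene',(337,276),.01))
E
```

```text
['K', 'extrinsics']
lone [ 0.4662 -0.3133  0.194 ] pocket [ 0.4738 -0.21    0.173 ] 0.10357706350933787 axis [ 0.4694 -0.2695  0.1851]
pk [ 0.4165 -0.2933  0.173 ]
pk [ 0.5219 -0.2432  0.173 ]
pair [ 0.4347 -0.2424  0.194 ]
pair [ 0.5039 -0.2937  0.194 ]
hub [ 0.4865 -0.2652  0.187 ]
ring [array([ 0.4578, -0.3631,  0.187 ]), array([ 0.3746, -0.2515,  0.187 ]), array([ 0.4791, -0.1729,  0.187 ])]
screw [0.5099 0.161  0.128 ]
slim [0.463  0.1676 0.122 ]
slim [0.5191 0.207  0.122 ]
knob [0.4716 0.2157 0.128 ]
open [0.4549 0.1215 0.11  ]
open [0.5034 0.1134 0.11  ]
side screw [0.5065 0.1646 0.128 ]
cap [0.5268 0.026  0.01  ]
```

```bash
cat >> h.py <<'E'
def quat(p):
    f=(np.arctan2(p[1],p[0])+np.pi/2)/2; return [0,np.cos(f),np.sin(f),0]
E
python3 - <<'E'
from h import *
S=np.array([.509,.162,.128]);P=np.array([.472,-.211,.173])
bot.servo_line([.232,.634,.32],feed=.2); bot.set_gripper(0)
h=S+[0,0,.17]; print(bot.inverse_kinematics(h,quat(h)),bot.inverse_kinematics(P+[0,0,.14],quat(P)))
bot.move_to(h,quat(h)); bot.sleep(.3)
snap('wrist','w1'); z=np.load('pics/w1.npz'); print(z['pos'],z['rot'],proj('wrist',S,z['pos'],z['rot']))
o=bot.get_obs();print(o['clock'],o['opening'],o['joint_pos'])
E
```

```text
[-0.73600576  0.16119461  0.40460692  1.75140128 -0.06679546  1.24249572
 -0.00639967] [-0.64297999  0.19935351  1.16718638  1.78685288 -0.19123181  1.28063989
  0.15187889]
[0.50893922 0.16247981 0.29794919] [-2.44600560e-05  5.89860784e-01  8.07504956e-01 -2.52060477e-05] [316.68782144 211.33548322]
4.75 0.00013992523229136166 [-0.73635083  0.16142616  0.4044412   1.75128516 -0.06681292  1.24248549
 -0.00640108]
```

View pics/w1.png

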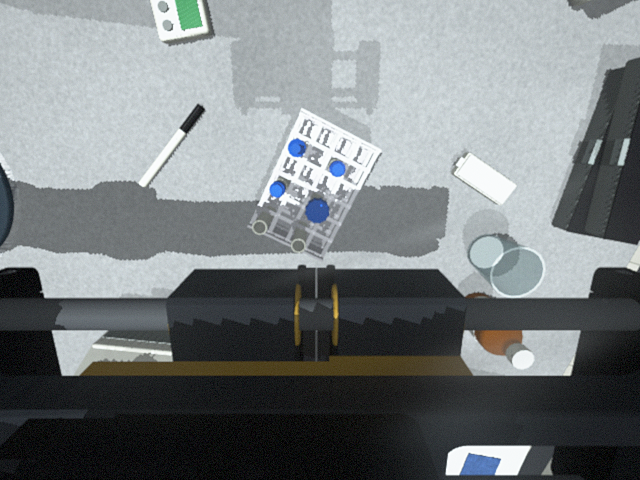

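The wrist view has the screw cap at (317,210), where the estimate predicted (317,211). I'll point at it now, then swing about the base at height to the rotor.

Run:
```python
from h import *
S=np.array([.509,.1625,.128]);P=np.array([.472,-.211,.173])
bot.servo_line(S+[0,0,.020],feed=.12); bot.sleep(2.6); print(bot.get_obs()['ee_pos'])
bot.servo_line(S+[0,0,.21],feed=.2)
q=np.array(bot.get_obs()['joint_pos']); q[0]+=.72; bot.movej(q)
h=P+[0,0,.15]; print(bot.inverse_kinematics(h,quat(h)))
bot.move_to(h,quat(h)); bot.sleep(.3)
snap('wrist','w2'); z=np.load('pics/w2.npz'); print(z['pos'],z['rot'],proj('wrist',P,z['pos'],z['rot']))
print('lone pred',proj('wrist',[.4665,-.310,.194],z['pos'],z['rot']))
o=bot.get_obs();print(o['clock'],o['force'])
```

```text
[0.50898261 0.16247261 0.14799343]
[-0.02559642  0.11328432  0.40752904  1.74669235 -0.04663157  1.29111255
 -0.02790538]
[ 0.4727717  -0.21090186  0.32337958] [3.51167259e-04 8.38892741e-01 5.44296616e-01 1.97577230e-04] [316.05267014 214.49686449]
lone pred [351.33463312 309.50811117]
11.85 [ 0.14146568 -0.91903888  0.68376453]
```

View pics/w2.png

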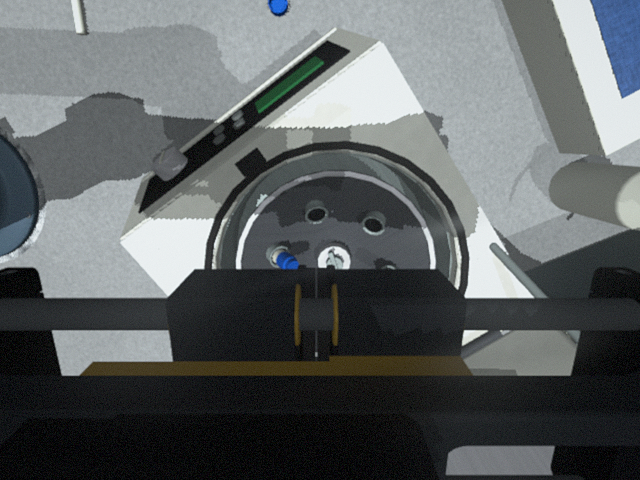

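The target pocket is at (316,213), against a predicted (316,214.5). A slim tube is to its left and an empty pocket to its right, as expected.

Run:
```python
from h import *
P=np.array([.472,-.211,.173])
bot.servo_line(P+[0,0,.020],feed=.1); bot.sleep(2.6); o=bot.get_obs(); print(o['ee_pos'],o['force'])
bot.servo_line(P+[0,0,.21],feed=.2); bot.sleep(.5)
o=bot.get_obs(); print(o['ee_pos'],o['clock'],o['force'])
print(bot.finish_job())
```

```text
[ 0.47199262 -0.21099496  0.19298614] [-0.05206603 -0.89155491 -0.39036329]
[ 0.47197439 -0.21101038  0.38288733] 17.5 [-1.19249604 -0.28900765 -0.26782274]
the job is handed in; nothing more can be done
None
```

I pointed at the screw-cap tube in the rack, then at the empty pocket straight across from the lone tube, each from 20 mm above for about 2.6 s. I then drew back to 210 mm above the pocket and handed the job in at 17.5 s. I saw no sign of contact, and no verdict came back.

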